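Power up the key bench and start coding

TASK

Start coding the car key that lies in the programmer's nest: tap the bench power supply's rocker switch on first, then the key programmer's rocker switch (on both, tap the raised end, the one with the white bar, until it tips right over), and last tap the programmer's round start key well down and let it spring back. Tap each lightly with the fingertips, keep off the two square keys, and do not pick up or shift any of the loose things.

Things in the scene. Friction and masses are not known exactly. Their poses are not given: they have to be found in the camera images.
- psu: Bench power supply, grey steel, 240 mm deep (x) x 190 mm wide (y), fixed. Origin: centre of its underside; x to its back, y to its left, z up. Front face 50 mm high; from there an aluminium panel rises to the back at 10 deg for 170 mm, then a level deck 80 mm high. Panel: meter, two knobs (15 mm high), two binding posts (19 mm) on the left; the rocker, its only one, on the right.
- psu_rocker_end (a point): Spot to tap: on the raised far end (white bar) of the black power rocker, 44 mm long x 26 mm wide, pivot across its middle, 18 mm before this point. Off: far end 10 mm above the panel, near end 5 mm; the 58 x 38 mm bezel is 3 mm high. The point sinks 4.5 mm when it tips. x: along the rocker to the far end; z: out of its face, 7 deg off the panel's normal (each half slopes 7 deg to the middle). Power supply: panel slopes 10 deg.
- psu_rocker (a joint): Rocker of the power supply. 0 = off (far end up), 0.245 rad = fully on (far end down, against its stop). Starts off. Stiff click action: about 1.5 N on the far end tips it; it stays where it is left, so take it to its stop. The switch sits in a thin panel that gives 1 mm per 6 N.
- programmer: Key programmer, grey plastic box 200 mm deep (x) x 260 mm wide (y), level top 58 mm high, fixed. Origin: centre of its underside; x to its back, y to its left, z up. In a row along the front, at x = -55 mm: rocker (y = +88 mm), square key (+15), round start key (-40), square key (-95). Behind: dark display (left), nest with rim 8 mm high holding the car key (right).
- prog_rocker_end (a point): Spot to tap: on the raised far end (white bar) of the black power rocker, 44 mm long x 26 mm wide, pivot across its middle, 18 mm before this point. Off: far end 10 mm above the panel, near end 5 mm; the 58 x 38 mm bezel is 3 mm high. The point sinks 4.5 mm when it tips. x: along the rocker to the far end; z: out of its face, 7 deg off the panel's normal (each half slopes 7 deg to the middle). Programmer: level panel.
- prog_rocker (a joint): Rocker of the programmer. 0 = off (far end up), 0.245 rad = fully on (far end down, against its stop). Starts off. Stiff click action: about 1.5 N on the far end tips it; it stays where it is left, so take it to its stop. The switch sits in a thin panel that gives 1 mm per 6 N.
- start_key_top (a point): Centre of the top of the round start key: white, 28 mm across, the only round key; it stands 12 mm above the programmer's top and goes straight down. z axis up.
- start_key (a joint): Travel of the round start key: 0 = up, 0.007 m = fully down. Sprung: 1.2 N starts it, 4 N holds it half down (3.5 mm), where it registers, 7 N fully down; it gives 0.8 N/mm and comes back up by itself.
- erase_a (a joint): Travel of the square key (white, 22 x 22 mm, 12 mm high, same spring and travel) to the left (+y) of the start key, centre 55 mm from it. It erases stored codes.
- erase_b (a joint): Travel of the square key to the right (-y) of the start key, centre 55 mm from it; as the other. It erases stored codes.
- key_center (a point): Car key lying loose in the programmer's nest: chrome head 29 mm across and 9 mm thick, 80 mm long with its blade. Middle of the key.
- fob_case_center (a point): Translucent blue fob case, 66 x 38 x 13 mm, loose on the power supply's back deck. Its centre.
- clip_center (a point): Black plastic programming clip, 74 x 22 x 24 mm, loose on the desk between the two devices. Its middle.
- cell_holder_center (a point): Copper coin battery holder, 36 x 30 x 12 mm, loose on the desk in front. Its centre.
- spare_fob_center (a point): Spare black fob with a steel loop, 70 x 40 x 14 mm, loose on the desk in front. Its centre.
- screwdriver_grip (a point): Screwdriver with a black handle, 150 mm long, loose on the desk in front. Middle of its handle.
- dish_in (a point): Small steel dish, 68 mm across, 22 mm high, loose on the desk between the devices at the back. Centre of its inner floor.

How it is judged:
On the way, in this order (a step that is already met when the one before it is completed fails the run):
1. the power supply's rocker is tipped fully on (value of joint psu_rocker above 0.2 rad), for 0.1 s.
2. then the programmer's rocker is tipped fully on (value of joint each of prog_rocker, psu_rocker above 0.2 rad), for 0.1 s.
3. then the round start key is pressed down at least 3.5 mm (all of step 2 and value of joint start_key above 0.0035 m), for 0.02 s.
At the end, for the whole second after the job is handed in: Both rockers fully on (over 0.20 of 0.245 rad), the start key sprung back up (within 1 mm) after its press, both square keys up, and every loose thing within 15 mm of where it lay (all of step 2 and value of joint each of start_key, erase_a, erase_b below 0.001 m and distance of each of key_center, fob_case_center, clip_center, cell_holder_center, spare_fob_center, screwdriver_grip, dish_in from where it was at the start of the episode below 0.015 m); the robot touches nothing.
It fails at once if the programmer's rocker is tipped while the power supply is off (value of joint prog_rocker above 0.09 rad and value of joint psu_rocker below 0.17 rad).
It fails at once if the start key is pressed while the programmer is off (value of joint start_key above 0.002 m and value of joint prog_rocker below 0.17 rad).
It fails at once if a square key is pressed (value of joint any of erase_a, erase_b above 0.002 m).
It fails at once if a device is pressed or struck hard (over 30 N) (contact force between any of the fingers, the arm and psu above 30 N or contact force between any of the fingers, the arm and programmer above 30 N).
It fails at once if a loose thing is lifted, carried or moved more than 15 mm (distance of any of key_center, fob_case_center, clip_center, cell_holder_center, spare_fob_center, screwdriver_grip, dish_in from where it was at the start of the episode above 0.015 m).
It also fails if it takes over 54 s, if anything falls off the work surface, if the arm or the gripper's body presses on something with over 40 N, if the wrist force passes 120 N, or if a joint passes its speed limit or range.

ROBOT

A 6-joint arm with a two-finger parallel gripper is mounted at the origin on the work surface. World frame = base frame: x ahead of the robot, y to its left, z up, the work surface at z = 0. Lengths are in m, angles in rad, forces in N, time in s.
With the tool pointing down it reaches from about 0.325 to 0.775 m from the base axis. Payload 5.5 kg.
Tool frame: the origin (TCP) lies between the finger pads; the fingertips stand 8 mm ahead of it and the grasp point (between the pads) lies 11 mm behind it (tcp_to_tips is the distance from the TCP to the fingertips, in m); z points along the fingers, y is the direction in which the jaws open and shut (so a half turn about z gives the same grasp; the last joint's range is limited). The gripper opens to 88 mm and grips with 3 to 60 N. Pads are 20 mm wide; open, the fingers measure 115 mm over their backs; the gripper's body (75 mm by 178 mm) begins 61 mm behind the grasp point.
Start: joints at [-1.281, 0.091, 1.231, -0, 1.82, -0.057], TCP at [0.204, -0.564, 0.231] pointing down, gripper open.
Joint ranges: [-2.87, 2.87], [-0.86, 2.18], [0.17, 2.46], [-1.51, 4.65], [0.06, 2.69], [-2.65, 2.65]. Speed limits (rad/s): [2.57, 2.57, 3.01, 3.14, 3.14, 3.14].

INTERFACE

Orientations are given as a unit quaternion [w, x, y, z].
In Python, from bench import * gives the robot as it stands. Calls block until the motion is done:
- move_to(position, orientation): joint-space move of the TCP to a pose.
- move_l(position, speed=0.15, orientation=None): straight line of the TCP; orientation=None keeps the orientation; speed is the mean speed in m/s.
- movej(angles): joint-space move.
- gripper_open() and close(): open the fingers fully, or close them until they stop; the grip force is fixed at half the most.
- hold(seconds).
- inverse_kinematics(position, orientation): joint angles nearest the present ones, or None.
- state(): the state.
- get_image(name): name is "side" or "top" or "wrist"; returns a dict with "frame" (384x512x3 uint8, blue, green, red), "depth" (384x512 float32, m along the optical axis (not along the pixel's ray), 0 where there is no reading), "camera_matrix" (3x3 intrinsics, pixels), "view" (4x4, takes a point from world to camera coordinates). Camera axes: x right, y up, looking along -z (the intrinsics and any distortion apply to the point x, -y, -z); pixel columns grow to the right and rows downward; lengths in m; the calibration is good to about 2 mm. The wrist camera is an equidistant fisheye: a pixel r from the principal point sees the ray r / f radians off the axis. A picture is of the moment at which its call begins.
A pose or a line that the arm cannot do raises IKError and nothing moves.
- job_done(): hands the job in, once; it reports no verdict.
The state is a dict: "time": time; "joint_pos": joint angles; "dq": joint speeds; "joint_torque": joint torques, N m; "ee_pos": TCP position; "ee_rot": TCP orientation; "ft_force": force on the tool from outside, world axes, zero at the start; "moment": the same for the moment, N m; "finger_gap": finger opening in m.
Only numpy, scipy, OpenCV 4.12 (cv2) and the standard library are available. Lean on these libraries where they do the work, as an engineer would, in place of code of your own. Each camera call takes 0.05 s, during which the arm holds its last target. There are 200 camera calls.

## Working session

There is one attempt and no reset: what is moved stays moved. The work goes in short steps, each a Python script; the robot and the scene stay as the last script left them, time stands still between calls to the robot, and variables do not carry over. Pictures are saved under pics/ and viewed, about 8 in all and at most 12, crops included, and the job is handed in when it is done.

```bash
mkdir -p pics; ls
cat > h.py <<'E'
from bench import *
import numpy as np, cv2, pickle
def snap(n,tag):
    d=get_image(n); cv2.imwrite(f'pics/{tag}.png',d['frame']); pickle.dump(d,open(f'pics/{tag}.pkl','wb')); return d
def px(d,u,v):
    K=d['camera_matrix']; z=np.median([x for x in d['depth'][v-1:v+2,u-1:u+2].ravel() if x>0])
    c=np.array([(u-K[0,2])/K[0,0]*z,-(v-K[1,2])/K[1,1]*z,-z,1]); return (np.linalg.inv(d['view'])@c)[:3]
E
python3 - <<'E'
from h import *
d=snap('top','top0'); s=snap('side','side0')
f=np.vstack([cv2.resize(d['frame'],(780,585))]); cv2.imwrite('pics/top0b.png',f)
print(d['camera_matrix'],d['view'],state())
E
```

```text
pics
[[392.97526788   0.         252.19520653]
 [  0.         392.97526788 183.37132277]
 [  0.           0.           1.        ]] [[ 0.01537258 -0.99976165  0.01550257 -0.03377281]
 [ 0.98997188  0.01739587  0.14018938 -0.54994903]
 [-0.14042564  0.01319203  0.99000334 -1.09244006]
 [ 0.          0.          0.          1.        ]] {'time': 0.1, 'joint_pos': array([-1.28070738e+00,  9.17490013e-02,  1.23174907e+00,  1.86237800e-05,
        1.81978661e+00, -5.67162550e-02]), 'dq': array([-0.00110832, -0.00097711, -0.00444534,  0.00069603,  0.00084665,
        0.00273458]), 'joint_torque': array([ 3.25019930e-03, -4.47859597e+01, -4.07569528e+01,  7.01178960e-02,
        2.84914387e-02, -1.07393012e-04]), 'ee_pos': array([ 0.20386136, -0.56404343,  0.22964989]), 'ee_rot': array([-8.41308752e-04,  9.85002655e-01,  1.72537108e-01, -8.95287651e-05]), 'ft_force': array([-0.18201145,  0.44505543, -0.33940598]), 'moment': array([ 0.0342094 , -0.04794217, -0.0417929 ]), 'finger_gap': 0.08781034303139519}
```

View pics/top0b.png

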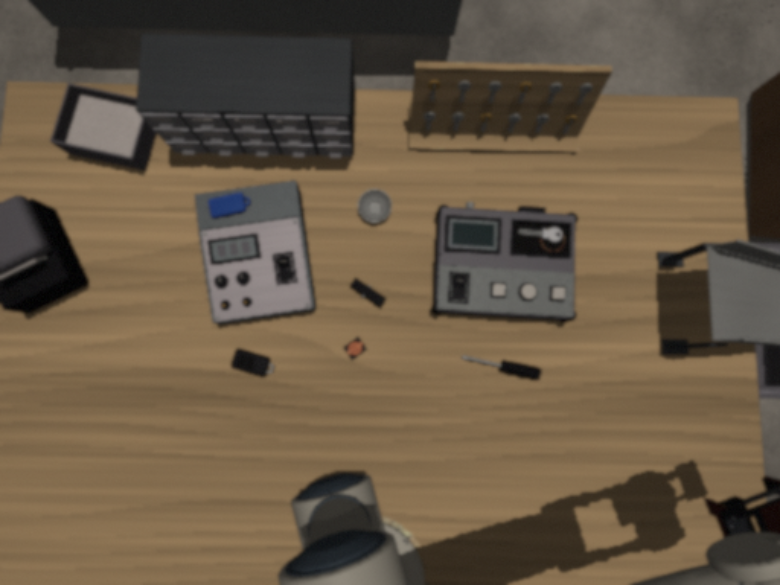

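View pics/side0.png

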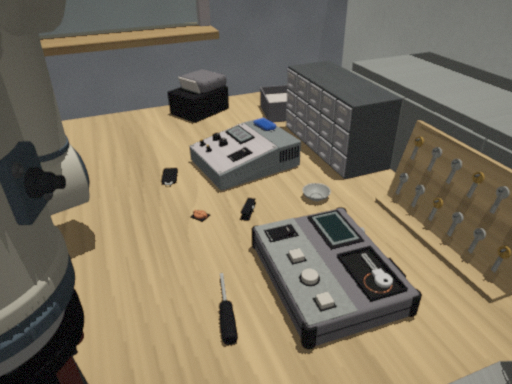

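The top view shows the PSU (about 255,255 in the enlarged view; rocker 285,268) and the programmer (505,262; rocker 459,287; start key 528,291). I'll crop both for fine pixel positions.

Run:
```python
from h import *
d=pickle.load(open('pics/top0.pkl','rb')); f=d['frame']
a=cv2.resize(f[115:215,125:209],None,fx=4.7,fy=4.7,interpolation=cv2.INTER_CUBIC); b=cv2.resize(f[130:215,280:384],None,fx=3.8,fy=3.8,interpolation=cv2.INTER_CUBIC)
c=np.zeros((600,800,3),np.uint8); c[:a.shape[0],:a.shape[1]]=a; c[:b.shape[0],400:400+b.shape[1]]=b[:600,:400]; cv2.imwrite('pics/crop.png',c)
for n,u,v in [('psurock',285,268),('progrock',459,287),('start',528,291),('eraA',498,290),('eraB',558,293),('clip',368,292),('fob',228,205),('dish',374,207),('key',545,235)]: print(n,px(d,round(u/1.523),round(v/1.523)).round(4))
```

```text
psurock [0.5639 0.1587 0.0688]
progrock [ 0.5363 -0.1622  0.0629]
start [ 0.529  -0.29    0.0711]
eraA [ 0.5311 -0.2343  0.0689]
eraB [ 0.5272 -0.3436  0.0705]
clip [0.5274 0.0044 0.0184]
fob [0.6732 0.2617 0.0939]
dish [ 0.6994 -0.0043  0.0047]
key [ 0.6364 -0.3247  0.0663]
```

View pics/crop.png

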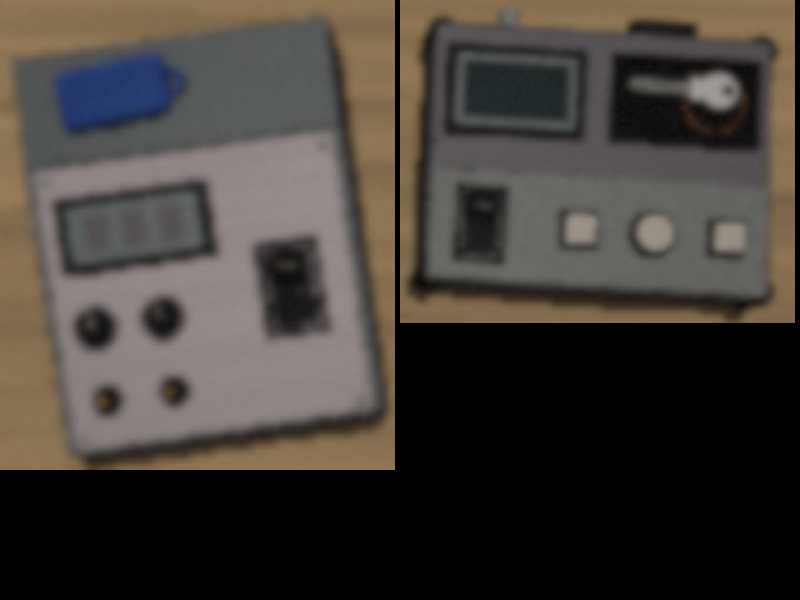

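```bash
cat >> h.py <<'E'
from scipy.spatial.transform import Rotation as R
def rayz(d,u,v,z):
    K=d['camera_matrix']; M=np.linalg.inv(d['view']); r=M[:3,:3]@np.array([(u-K[0,2])/K[0,0],-(v-K[1,2])/K[1,1],-1.]); o=M[:3,3]
    return o+r*(z-o[2])/r[2]
def ori(yaw,tilt=0):  # tool down, jaws across; tilt = panel slope
    q=(R.from_euler('z',yaw)*R.from_euler('y',-tilt)*R.from_euler('x',np.pi)).as_quat(); return q[[3,0,1,2]]
E
python3 - <<'E'
from h import *
d=pickle.load(open('pics/top0.pkl','rb'))
P=lambda x,y:(125+x/4.7,115+y/4.7); Q=lambda x,y:(280+(x-400)/3.8,130+y/3.8)
for n,p,z in [('psu FL',P(75,455),.05),('psu FR',P(382,415),.05),('psu BL',P(15,58),.08),('psu BR',P(328,18),.08),('psu rock',P(293,286),.069),('prog rock',Q(480,223),.061),('start',Q(654,233),.07),('A',Q(580,229),.07),('B',Q(728,238),.07),('prog FL',Q(422,280),.058),('FR',Q(768,300),.058),('BL',Q(440,24),.058),('BR',Q(768,48),.058)]: print(n,rayz(d,*p,z).round(4), px(d,round(p[0]),round(p[1])).round(4))
close()
move_to([0.50,0.14,0.26],ori(0.14)); w=snap('wrist','w1'); print(state()['ee_pos'],state()['time'],state()['finger_gap'],w['camera_matrix'],w['view'])
cv2.imwrite('pics/w1b.png',cv2.resize(w['frame'],(800,600)))
E
```

```text
psu FL [0.4627 0.2867 0.05  ] [0.4652 0.2993 0.0022]
psu FR [0.4897 0.1043 0.05  ] [0.4928 0.1077 0.0246]
psu BL [0.6979 0.3276 0.08  ] [0.7211 0.3526 0.002 ]
psu BR [0.7264 0.1413 0.08  ] [0.75   0.1515 0.0022]
psu rock [0.5643 0.1578 0.069 ] [0.5639 0.1587 0.0688]
prog rock [ 0.5346 -0.1626  0.061 ] [ 0.5335 -0.1622  0.0622]
start [ 0.5282 -0.2898  0.07  ] [ 0.529  -0.29    0.0711]
A [ 0.5302 -0.2351  0.07  ] [ 0.5311 -0.2343  0.0689]
B [ 0.5254 -0.3446  0.07  ] [ 0.5243 -0.3435  0.0705]
prog FL [ 0.4917 -0.1199  0.058 ] [ 0.4911 -0.1208  0.0542]
FR [ 0.4811 -0.3769  0.058 ] [ 0.4815 -0.3794  0.0517]
BL [ 0.6867 -0.1329  0.058 ] [ 0.6883 -0.1345  0.0558]
BR [ 0.6728 -0.3825  0.058 ] [ 0.6719 -0.3831  0.0575]
[0.50020661 0.13938277 0.25990923] 4.1917 0.0002688746419793913 [[297.31863964   0.         257.566571  ]
 [  0.         297.31863964 188.72068822]
 [  0.           0.           1.        ]] [[ 1.39257440e-01 -9.90256197e-01 -1.74563871e-04  6.88496562e-02]
 [ 9.51832538e-01  1.33902635e-01 -2.75834922e-01 -4.53228605e-01]
 [ 2.73170615e-01  3.82459096e-02  9.61205007e-01 -5.61507682e-01]
 [ 0.00000000e+00  0.00000000e+00  0.00000000e+00  1.00000000e+00]]
```

View pics/w1b.png

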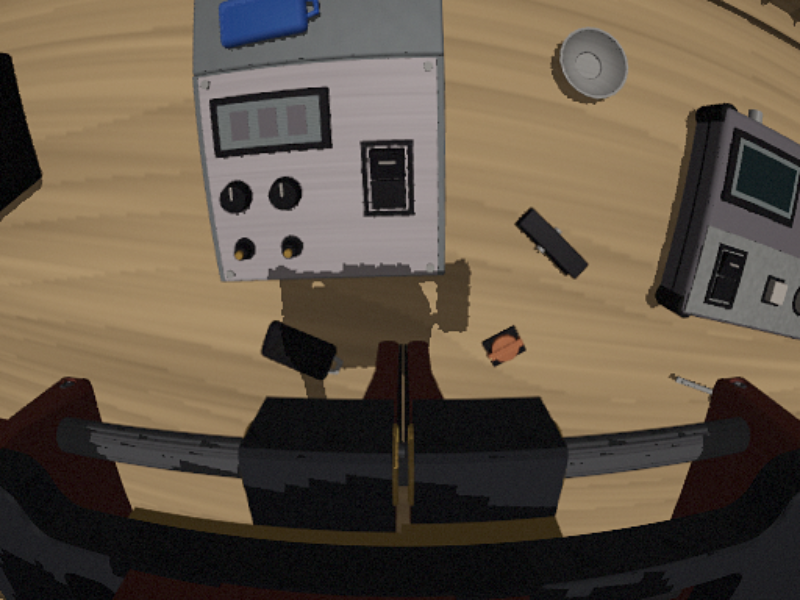

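Wrist view: the PSU bezel has corners at (361,142), (411,141), (413,214) and (364,215), with its white bar at (387,161). The programmer rocker's centre is at (726,276). I'll unproject these with the fisheye model and compare with the top view.

```bash
cat >> h.py <<'E'
def fray(d,u,v,z):
    K=d['camera_matrix']; a=np.array([u-K[0,2],v-K[1,2]])/K[0,0]; t=np.linalg.norm(a); s=a/t*np.sin(t)
    M=np.linalg.inv(d['view']); r=M[:3,:3]@np.array([s[0],-s[1],-np.cos(t)]); o=M[:3,3]; return o+r*(z-o[2])/r[2]
E
python3 - <<'E'
from h import *
d=pickle.load(open('pics/w1.pkl','rb'))
for n,u,v,z in [('bFL',361,142,.077),('bFR',411,141,.077),('bNR',413,214,.067),('bNL',364,215,.067),('ctr',387,178,.072),('bar',387,161,.081),('panelFL',222,281,.05),('panelFR',444,273,.05),('panelBL',195,75,.08),('panelBR',443,53,.08),('progctr',726,276,.061),('progbar',728,257,.067)]:
    p=fray(d,u*.64,v*.64,z); q=d['depth'][round(v*.64),round(u*.64)]; r=(d['view']@[*p,1])[2]; print(n,p.round(4),q.round(4),-r.round(4))
E
```

```text
bFL [0.5879 0.1822 0.077 ] 0.3244 0.3199
bFR [0.5934 0.1468 0.077 ] 0.3229 0.3198
bNR [0.5399 0.1375 0.067 ] 0.3495 0.3444
bNL [0.5341 0.1738 0.067 ] 0.3487 0.3445
ctr [0.5642 0.1603 0.072 ] 0.3337 0.3321
bar [0.5766 0.1617 0.081 ] 0.3246 0.32
panelFL [0.4623 0.29   0.05  ] 0.3772 0.3761
panelFR [0.4944 0.1051 0.05  ] 0.4248 0.3744
panelBL [0.6296 0.3166 0.08  ] 0.3022 0.3005
panelBR [0.6612 0.1334 0.08  ] 0.3687 0.2989
progctr [ 0.5352 -0.1619  0.061 ] 0.3593 0.3629
progbar [ 0.5535 -0.1532  0.067 ] 0.35 0.3518
```

```bash
cat >> h.py <<'E'
def press(tip,yaw,tilt,fstop,maxdown,up=0.02,fine=0.004,step=0.0007,log=True):
    """tip: expected contact point; from `up` above along normal go to +fine, then step down until fstop or maxdown"""
    q=ori(yaw,tilt); n=R.from_euler('z',yaw).apply([-np.sin(tilt),0,np.cos(tilt)]); at=lambda h: np.array(tip)+n*(0.008+h)
    move_to(at(up+0.04),q); move_l(at(up),0.1); hold(0.3); f0=state()['ft_force']; h=fine; move_l(at(h),0.04)
    out=[]
    while True:
        f=float((state()['ft_force']-f0)@n); out.append((round(h*1e3,1),round(f,1)))
        if f>fstop or h<-maxdown: break
        h-=step; move_l(at(h),0.02)
    hold(0.25); s=state(); f=float((s['ft_force']-f0)@n)
    print(out,'held',round(f,2),'err',((s['ee_pos']-at(h))*1e3).round(2),'t',s['time'])
    move_l(at(up),0.06); print('t',state()['time'], 'resid',float((state()['ft_force']-f0)@n))
    return h
E
python3 - <<'E'
from h import *
y=.157; c=np.array([.564,.159]); t=c+.0175*np.array([np.cos(y),np.sin(y)])
press([*t,.0763],y,np.radians(10),8,.009)
w=snap('wrist','w2'); cv2.imwrite('pics/w2b.png',cv2.resize(w['frame'],(800,600)))
E
```

```text
[(4.0, -0.4), (3.3, 0.9), (2.6, -0.0), (1.9, -0.5), (1.2, 1.8), (0.5, 1.5), (-0.2, 1.6), (-0.9, 2.2), (-1.6, 1.3), (-2.3, 1.6), (-3.0, 1.2), (-3.7, 2.4), (-4.4, 3.7), (-5.1, 4.9), (-5.8, 7.7), (-6.5, 8.6)] held 8.39 err [-0.1  -0.01  1.13] t 10.2
t 10.7917 resid -0.03892616211572519
```

View pics/w2b.png

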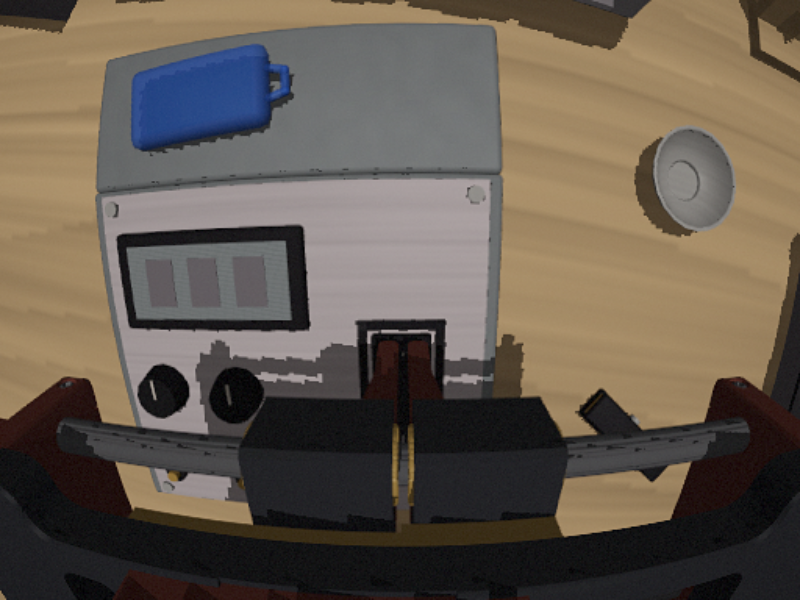

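The force stayed near 1.5 N over about 4.7 mm, then rose at the panel stiffness, so the rocker looks to be at its stop. The fingertips are centred on it but hide it, so I'll check on the way over.

Run:
```python
from h import *
p=state()['ee_pos']; move_l([p[0]-.03,p[1],.17],.15)
move_to([.46,-.03,.24],ori(0)); w=snap('wrist','w3'); f=w['frame']; print(state()['time'])
f=cv2.resize(f[:210],(800,328)); 
def crop(x,y,r=45,s=400):
    u,v=int(x),int(y); return cv2.resize(w['frame'][max(v-r,0):v+r,max(u-r,0):u+r],(s,s) if False else None,fx=3,fy=3,interpolation=cv2.INTER_CUBIC)
from numpy.linalg import norm
def proj(P):
    c=w['view']@[*P,1]; a=np.array([c[0],-c[1]]); t=np.arctan2(norm(a),-c[2]); return a/norm(a)*t*w['camera_matrix'][0,0]+w['camera_matrix'][:2,2]
A=proj([.564,.159,.068]); B=proj([.535,-.162,.061]); print(A,B)
g=np.zeros((600,800,3),np.uint8); g[:328]=f; a=crop(*A); b=crop(*B); g[328:328+a.shape[0],:a.shape[1]]=a[:272]; g[328:328+b.shape[0],400:400+b.shape[1]]=b[:272]; cv2.imwrite('pics/w3b.png',g)
```

```text
12.4083
[99.35536378 89.91198987] [372.33468925 110.48931647]
```

View pics/w3b.png

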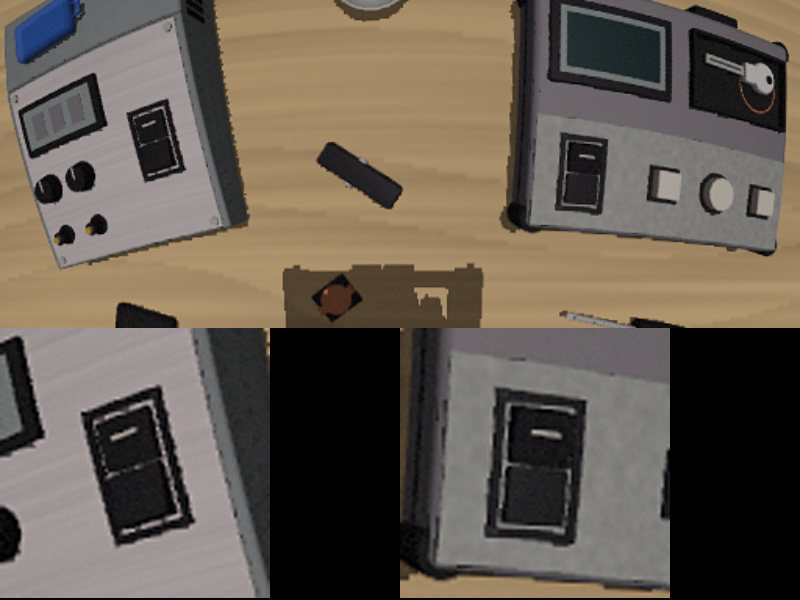

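PSU rocker in the left crop (far half 125,435; near half 140,500); programmer rocker in the right crop (bezel centre 536,467; bar 545,435). I'll check the tip state by depth and refine the position.

Run:
```python
from h import *
w=pickle.load(open('pics/w3.pkl','rb')); D=w['depth']; M=np.linalg.inv(w['view'])
def pt(u,v):
    lo,hi=0.,.2
    z0=np.median(D[round(v)-1:round(v)+2,round(u)-1:round(u)+2])
    K=w['camera_matrix']; a=np.array([u-K[0,2],v-K[1,2]])/K[0,0]; t=np.linalg.norm(a); s=a/t*np.tan(t)*z0
    return (M@[s[0],-s[1],-z0,1])[:3]
A=lambda x,y:(99-45+x/3,89-45+(y-328)/3); B=lambda x,y:(372-45+(x-400)/3,110-45+(y-328)/3)
for n,p in [('psu far end',A(118,415)),('psu bar',A(125,435)),('psu mid',A(131,468)),('psu near',A(140,500)),('near end',A(148,522)),('panel far',A(110,375)),('panel near',A(160,565)),
 ('prog far',B(542,412)),('prog bar',B(545,435)),('mid',B(537,467)),('near',B(532,500)),('near end',B(528,520)),('panel',B(545,370))]:
    q=pt(*p); e='' 
    if 'p' and p[0]<250:
        r=q[:2]-[.492,.105]; e=round(1e3*(q[2]-.05-np.tan(np.radians(10))*(r@[np.cos(.157),np.sin(.157)])),1)
    print(n,q.round(4),e)
print('prog ctr',fray(w,*B(536,467),.061),'start',fray(w,716*.64,194*.64,.07))
```

```text
psu far end [0.585  0.1644 0.0729] 5.0
psu bar [0.5767 0.162  0.0714] 5.1
psu mid [0.5633 0.1609 0.069 ] 5.0
psu near [0.5499 0.1557 0.0713] 9.8
near end [0.5409 0.1576 0.062 ] 2.0
panel far [0.6019 0.1682 0.0732] 2.3
panel near [0.5229 0.1546 0.0589] 2.1
prog far [ 0.5553 -0.1609  0.0683] 
prog bar [ 0.5466 -0.1631  0.0665] 
mid [ 0.5341 -0.1614  0.0638] 
near [ 0.5211 -0.16    0.0635] 
near end [ 0.5132 -0.1588  0.0632] 
panel [ 0.5725 -0.1651  0.0602] 
prog ctr [ 0.53400874 -0.16204038  0.061     ] start [ 0.52874733 -0.28414779  0.07      ]
```

The PSU rocker is on: its far half lies 5 mm above the panel and its near half is raised to 9.8 mm. The programmer rocker measurements agree within 1 mm, so I'll press it.

Run:
```python
from h import *
y=-.042; t=np.array([.5345,-.162])+.0175*np.array([np.cos(y),np.sin(y)])
press([*t,.067],y,0,8,.009)
w=snap('wrist','w4')
```

```text
[(4.0, 0.9), (3.3, 1.6), (2.6, 1.6), (1.9, 1.9), (1.2, 1.6), (0.5, 1.7), (-0.2, 2.7), (-0.9, 2.9), (-1.6, 2.6), (-2.3, 2.4), (-3.0, 1.5), (-3.7, 2.3), (-4.4, 3.2), (-5.1, 5.6), (-5.8, 7.5), (-6.5, 9.2)] held 10.01 err [ 0.08 -0.03  1.3 ] t 18.6
t 19.1917 resid 0.971525708233304
```

Run:
```python
from h import *
move_l([.50,-.163,.15],.15); move_to([.46,-.225,.22],ori(-.042)); w=snap('wrist','w5'); M=np.linalg.inv(w['view']);K=w['camera_matrix']
print(state()['time']); y=-.042; c=np.array([.5345,-.162])
for s in (-18,-12,-6,6,12,18):
    P=[*(c+s*1e-3*np.array([np.cos(y),np.sin(y)])),.064]
    q=w['view']@[*P,1]; a=np.array([q[0],-q[1]]); t=np.arctan2(np.linalg.norm(a),-q[2]); u,v=a/np.linalg.norm(a)*t*K[0,0]+K[:2,2]
    z=np.median(w['depth'][round(v)-1:round(v)+2,round(u)-1:round(u)+2]); print(s,(M@[q[0]*z/-q[2],q[1]*z/-q[2],-z,1])[:3].round(4))
f=cv2.resize(w['frame'],(800,600)); cv2.imwrite('pics/w5b.png',f)
```

```text
20.4417
-18 [ 0.5168 -0.1622  0.0685]
-12 [ 0.5226 -0.162   0.0664]
-6 [ 0.5285 -0.1621  0.0655]
6 [ 0.5405 -0.1622  0.0638]
12 [ 0.5465 -0.1625  0.0641]
18 [ 0.5525 -0.1627  0.0636]
```

View pics/w5b.png

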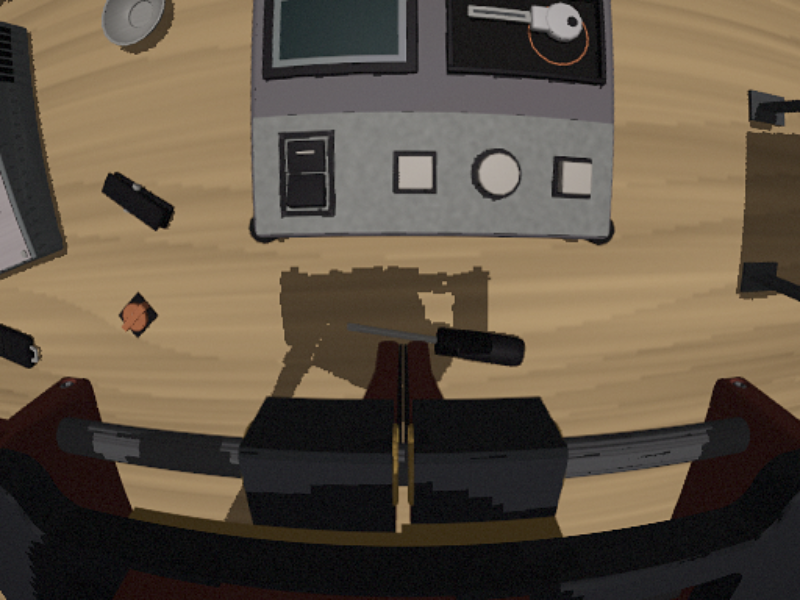

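The programmer rocker is on (near half raised to 68.5 mm, far half flat at about 64 mm). The start key is at (497,173).

Run:
```python
from h import *
w=pickle.load(open('pics/w5.pkl','rb')); p=fray(w,497*.64,173*.64,.07); print('start',p)
assert np.hypot(*(p[:2]-[.529,-.2895]))<.005
press([*((p[:2]+[.529,-.2895])/2),.070],-.042,0,7.5,.008)
q=state()['ee_pos']; move_l([.47,q[1],.2],.15); hold(.3)
w=snap('wrist','w6'); cv2.imwrite('pics/w6b.png',cv2.resize(w['frame'],(800,600))); snap('top','top1')
a=cv2.imread('pics/top0.png');b=cv2.imread('pics/top1.png'); 
print(state()['time'],state()['ft_force'])
d=pickle.load(open('pics/top1.pkl','rb'))
for n,u,v in [('start',347,191),('A',327,190),('B',366,192.6)]: print(n,px(d,u,round(v)).round(4))
```

```text
start [ 0.52926043 -0.28896824  0.07      ]
[(4.0, -1.2), (3.3, -0.5), (2.6, -0.8), (1.9, 0.0), (1.2, -1.2), (0.5, -0.4), (-0.2, -0.2), (-0.9, 1.3), (-1.6, 0.7), (-2.3, 2.3), (-3.0, 1.6), (-3.7, 3.2), (-4.4, 3.8), (-5.1, 3.6), (-5.8, 3.2), (-6.5, 4.5), (-7.2, 5.0), (-7.9, 5.2), (-8.6, 6.4)] held 5.78 err [ 0.11 -0.05  0.68] t 27.1583
t 27.7833 resid -1.1673825495137615
29.1167 [-1.26021739  0.14834592  0.85696997]
start [ 0.4982 -0.2273  0.3144]
A [ 0.5309 -0.234   0.0704]
B [ 0.4887 -0.254   0.3624]
```

View pics/w6b.png

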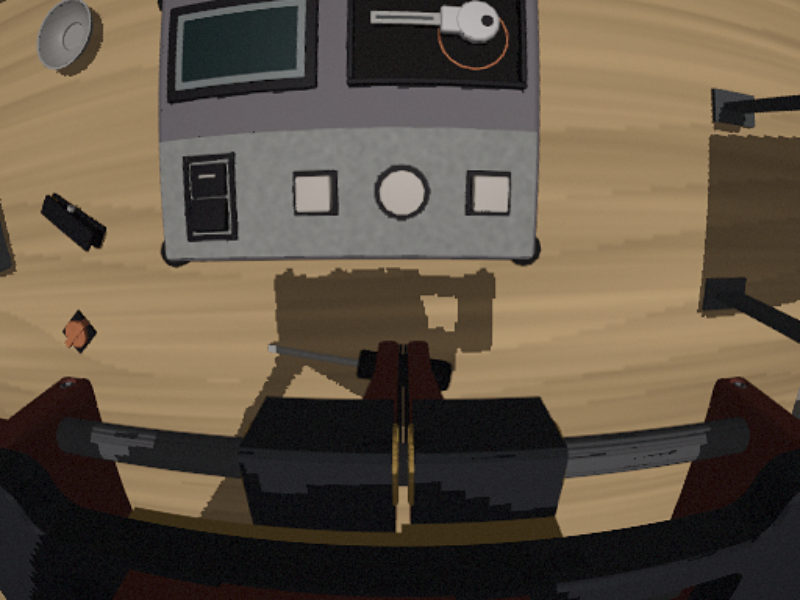

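The start key was pressed to well over 4 N and about 7 mm. I'll check that the three keys are back up by depth, then hand in.

Run:
```python
from h import *
w=pickle.load(open('pics/w6.pkl','rb')); M=np.linalg.inv(w['view']);K=w['camera_matrix']; ok=[]
for n,u,v in [('A',314,192),('start',402,191),('B',490,192),('top',440,215),('farRock',207,170),('nearRock',209,228)]:
    u*=.64;v*=.64; a=np.array([u-K[0,2],v-K[1,2]])/K[0,0]; t=np.linalg.norm(a); z=np.median(w['depth'][round(v)-2:round(v)+3,round(u)-2:round(u)+3]); s=a/t*np.tan(t)*z
    p=(M@[s[0],-s[1],-z,1])[:3]; print(n,p.round(4)); ok.append(p[2])
if min(ok[:3])>.068: job_done(); print('handed in',state()['time'])
```

```text
A [ 0.5321 -0.2366  0.0706]
start [ 0.5297 -0.2905  0.0707]
B [ 0.5276 -0.3443  0.0708]
top [ 0.5129 -0.3139  0.0596]
farRock [ 0.5525 -0.1637  0.0639]
nearRock [ 0.5144 -0.1634  0.0689]
the job is handed in; nothing more can be done
the job is handed in; nothing more can be done
```

I tapped the power supply rocker on, then the programmer rocker, then pressed and released the start key, in that order. I handed the job in at about 29 s; no verdict is reported.

- **Power supply rocker:** fully on by depth. Its far half lies flat 5 mm above the panel and its near half is raised to 9.8 mm. It was held at 8.4 N.
- **Programmer rocker:** also on. Its far half is at about 64 mm and its near half at 69 mm. It was held at 10 N.
- **Start key:** pressed by an estimated 6–7 mm at about 6 N. It has sprung back level with both square keys, all at about 70.7 mm, which is their up height.
- **Loose things:** the tool only touched the three targets. None of the loose items looked moved in the wrist pictures I viewed, but I did not measure their final positions.
- **Checks that fell short:** in the last top picture the arm hid the start key and one square key, so I checked the keys from the wrist camera instead. The force readings carried about ±1 N of drift and noise.

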